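# Hang the yellow ear defenders on the drying rail

## Task

The yellow ear defenders have been wiped down after the noisy run: hang them on the drying rail, lowered gently so that their headband lies squarely across the middle of the bar, halfway between the posts, with one cup hanging on each side. Leave them hanging still, and do not disturb the blue ear defenders or the red-lidded sample cup.

Things in the scene. Friction and masses are not known exactly. Their poses are not given: they have to be found in the camera images.
- yellow_muffs: Rigid ear defenders, yellow cups, black headband, 0.2 kg, sizes in mm, standing on their cups, an arch open below: 150 long (own x, cup to cup), 56 wide (y), 150 high (z up). Origin: middle of the crown's underside, 120 above the cups' feet. Crown: solid block to grip from above, x 46, y 28 (flat sides, free), z 0 to 30; the bar will lie under it along own y, so keep fingertips above z 0.
- blue_muffs: The same ear defenders with blue cups, same sizes and axes; a bystander, to be left standing. (Both pairs: the 70 mm gap between the cups runs right through along y, the cups reach from z -120 to -50 mm, and they are alike either way round.)
- rail_bar (a point): Middle of the top line of the drying rail's bar: a straight, level, round steel bar 16 mm thick along this point's own y (z up), its top 155 mm above the worktop. Thin posts with 21 mm black ball ends carry it at y -110 and +110 mm; it is clear between them. Its 50 x 250 x 8 mm base plate is fixed to the worktop.
- red_cup: White sample cup with a red lid, 66 mm across, 68 mm high, standing upright; origin: centre of its underside. A bystander, to be left where it is.

How it is judged:
By the outcome, as a careful person would: the job done as asked, in the order asked, and still so for the second after the job is handed in, with the robot touching nothing.
It also fails if it takes over 42 s, if anything falls off the work surface, if the arm or the gripper's body presses on something with over 40 N, if the wrist force passes 120 N, or if a joint passes its speed limit or range.

## Robot

A 7-joint arm with a two-finger parallel gripper is mounted at the origin on a cart in front of the work surface, level with it; the furniture and walls round the work are solid. World frame = base frame: x ahead of the robot, y to its left, z up, the work surface at z = 0. Lengths are in mm, angles in rad, forces in N, time in s.
With the tool pointing down it reaches from about 400 to 875 mm from the base axis. Payload 6.5 kg.
Tool frame: the origin (TCP) lies on the front face of the gripper's body, between the roots of the fingers; the fingertips stand 73 mm ahead of it and the grasp point (between the pads) lies 54 mm ahead of it; z points along the fingers, y is the line along which they close (so a half turn about z gives the same grasp; the last joint's range is limited). The gripper opens to 85 mm and grips with 20 to 120 N. Pads are 22 mm wide; open, the fingers measure 114 mm over their backs; the gripper's body (76 mm by 85 mm) begins 54 mm behind the grasp point. The pads swing forward as they close: fully open they stand 13 mm farther back than shut.
Start: joints at [1.115, 0.536, -0.004, 1.538, 0.003, 1.067, -0.071], TCP at [246.999, -601.233, 303.89] pointing down, gripper open.
Joint ranges: [-2.7, 2.7], [-0.37, 2.16], [-1.27, 1.26], [0.24, 2.4], [-1.31, 4.45], [0.19, 1.91], [-2.76, 2.76]. Speed limits (rad/s): [2.39, 2.39, 3.14, 3.14, 3.14, 3.14, 3.14].

## Interface

Orientations are given as a unit quaternion [x, y, z, w].
In Python, from rig import r gives the robot as it stands. The module is installed in compiled form; this text tells all that it offers.
- The arm moves only by the tool drive_tool, never from a script. Its argument "rows" is a list of rows, each a list of 7 numbers: the shift along the tool's x, y, z in m, then the turn, a rotation vector about the tool's x, y, z in degrees, then the opening, from -1 (shut) to 1 (fully open), so that 0 is half open. A call has 1 to 12 rows; each row shifts and turns the commanded pose from where the row before left it, along the tool's axes as they then stand; what a row does not reach is not made up. A row lasts 1/10 s, in which the tool goes at most 50 mm and 8.59 degrees, less where a joint would pass 70% of its speed; a pose out of reach is approached as far as the arm can. A call with a gripper value outside its range is refused whole. The fingers move at their own pace and stop on an object; "force" is the grip in N (left out, the last holds). Time passes only in rows, so rows that do not move let the fingers close. It gives the time, the measured TCP pose, the force, the opening and the grip force at its end, in the units of the state.
- r.state(): the state, without advancing time (a new reading comes with each control period).
- r.camera(name): name is "side" or "top" or "wrist"; returns a dict with "frame" (400x640x3 uint8, red, green, blue), "K" (3x3 intrinsics, pixels), "rvec" (rotation vector, rad) and "tvec" (3), from world to camera coordinates, as OpenCV has them; the wrist camera has in their place "tool_from_camera" (4x4, takes a point from camera to tool coordinates, whose origin is the TCP and whose axes are the flange's). Camera axes: x right, y down, z forward; pixel columns grow to the right and rows downward; lengths in mm; the calibration is good to about 2 mm. A picture is of the moment at which its call begins: read the wrist's pose just before it. There is no depth.
- r.hand_in(): hands the job in; it is judged then, once.
The state is a dict: "time_s": time; "joint_positions": joint angles; "qvel": joint speeds; "effort": joint torques, N m; "tcp_pos": TCP position; "ee_rot": TCP orientation; "ft_force": force on the tool from outside, world axes, zero at the start; "torque": the same for the moment, N m; "gripper_width": opening from 0.0 (shut) to 1.0 (fully open); "grip_force": force on a finger pad.
Only numpy, scipy, OpenCV 4.12 (cv2) and the standard library are available. Lean on these libraries where they do the work, as an engineer would, in place of code of your own. Each camera call takes 0.05 s, during which the arm holds its last target. There are 200 camera calls.

## Working session

There is one attempt and no reset: what is moved stays moved. The work goes in short steps, Python scripts to look and compute and a tool call to move; the robot and the scene stay as the last step left them, time stands still between calls to the robot, and variables do not carry over. Pictures are saved under pics/ and viewed, at most 10 in all, crops included, and the job is handed in when it is done.

Besides the shell and the picture viewer there is one more tool, called after "Call:" as name(argument=value, ...) on one line, values as JSON. drive_tool: Moves the arm, as the interface text tells. Its arguments: {"type":"object","properties":{"rows":{"type":"array","items":{"type":"array","items":{"type":"number"}}},"force":{"type":"number"}},"required":["rows"]}

```bash
mkdir -p pics; python3 - <<'E'
from rig import r
import cv2,pickle
s=r.state();print(s)
d={}
for n in("side","top"):
    c=r.camera(n);d[n]=c;cv2.imwrite(f"pics/{n}0.png",c["frame"][:,:,::-1])
    print(n,c["K"].tolist(),c["rvec"],c["tvec"])
pickle.dump(d,open("cal.pkl","wb"))
E
```

```text
{'time_s': 0.0, 'joint_positions': array([ 1.11479342,  0.53719873, -0.00444175,  1.53888277,  0.00259753,
        1.06732166, -0.07118595]), 'qvel': array([-0.00049794, -0.00141523,  0.00012086, -0.00119884, -0.00029571,
       -0.00030587,  0.00072583]), 'effort': array([ 5.35891631e-04, -5.83398628e+01,  1.04835056e+00, -2.59108633e+01,
        1.22371639e-02,  9.41595063e-03, -1.78321119e-05]), 'tcp_pos': array([ 246.79950934, -600.76216341,  302.98809868]), 'ee_rot': array([ 9.81057886e-01,  1.93712701e-01, -2.37303795e-04, -8.70604804e-04]), 'ft_force': array([-0.68110926,  0.34766381,  0.86392566]), 'torque': array([-0.01135299,  0.02266071,  0.00651747]), 'grip_force': 0.0, 'gripper_width': 1.0030097589898912}
side [[382.01325325435437, 0.0, 311.07055878882113], [0.0, 382.01325325435437, 208.55002782618274], [0.0, 0.0, 1.0]] [ 2.26026177 -0.13455444  0.0585693 ] [-524.91081612   84.23844295  945.56660399]
top [[436.5206335217144, 0.0, 319.6864981486039], [0.0, 436.5206335217144, 195.4058755909427], [0.0, 0.0, 1.0]] [ 2.13051342 -2.09622952  0.15150815] [-76.79301097 545.47777326 878.40175764]
```

View pics/side0.png

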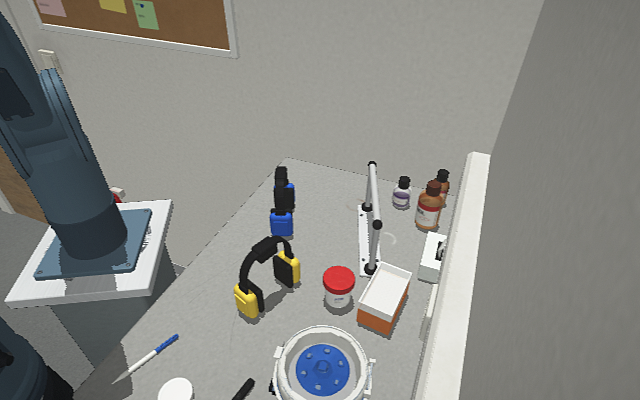

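View pics/top0.png

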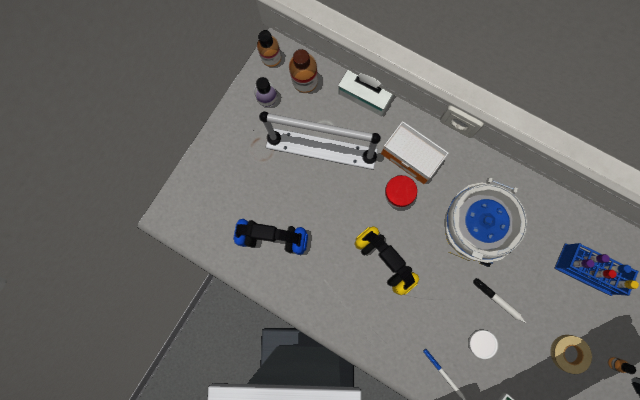

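Side view: the yellow crown is at about (268,246) and the rail's balls at (372,164) and (377,225). Top view: the yellow crown is at about (391,258), the balls at (265,117) and (376,138), the red lid at (401,191) and the blue crown at (265,232). I'll enlarge both.

```bash
python3 - <<'E'
import cv2,pickle,numpy as np
d=pickle.load(open("cal.pkl","rb"))
a=d["top"]["frame"][100:300,240:440];b=d["side"]["frame"][150:350,220:420]
m=np.hstack([cv2.resize(x,None,fx=4,fy=4,interpolation=cv2.INTER_CUBIC)[:600 if 0 else None] for x in(a,)])
cv2.imwrite("pics/topc.png",cv2.resize(a,(600,600),interpolation=cv2.INTER_CUBIC)[:,:,::-1])
cv2.imwrite("pics/sidec.png",cv2.resize(b,(600,600),interpolation=cv2.INTER_CUBIC)[:,:,::-1])
E
```

```text
(no output)
```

View pics/topc.png

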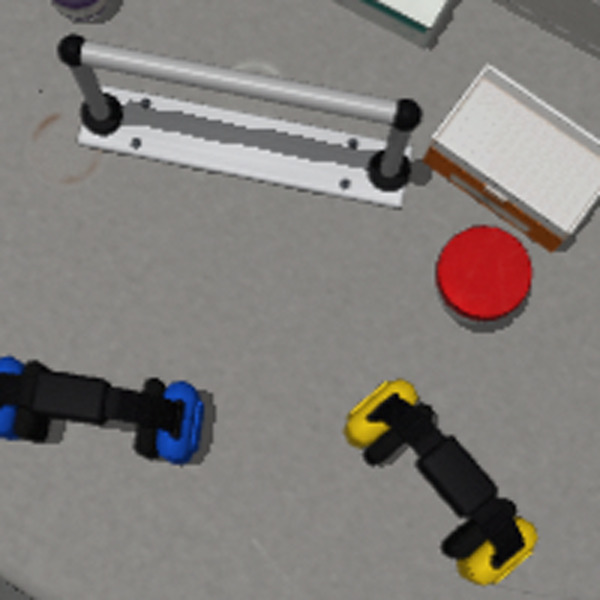

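View pics/sidec.png

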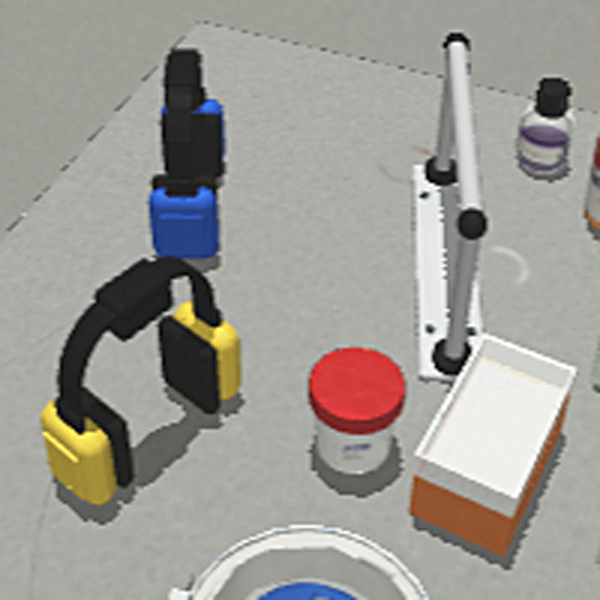

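Top crop: the crown's top face is centred at (457,477), with its long edges running at about 46° down-right; the balls are at (72,50) and (406,115). Side crop: the crown's top face is at about (133,288), the balls at (457,42) and (470,221), and the lid at (357,383).

```bash
cat > h.py <<'E'
import numpy as np,cv2,pickle
d=pickle.load(open("cal.pkl","rb"))
def P(n):
    c=d[n];R=cv2.Rodrigues(c["rvec"])[0];return c["K"]@np.c_[R,np.ravel(c["tvec"])]
def tri(t,s):
    X=cv2.triangulatePoints(P("top"),P("side"),np.array(t,float),np.array(s,float))[:,0];X=X[:3]/X[3]
    e=[np.round((P(n)@np.r_[X,1])[:2]/(P(n)@np.r_[X,1])[2]-u,1) for n,u in(("top",t),("side",s))]
    return X.round(1),e
def atz(n,uv,z):
    M=P(n);H=M[:,[0,1,3]].copy();H[:,2]+=M[:,2]*z
    x=np.linalg.solve(H,[*uv,1]);return x[:2]/x[2]
T=lambda x,y:(240+(x-1)/3,100+(y-1)/3)
S=lambda x,y:(220+(x-1)/3,150+(y-1)/3)
E
python3 - <<'E'
from h import *
print("crown",tri(T(457,477),S(133,288)))
A=tri(T(72,50),S(457,42));B=tri(T(406,115),S(470,221));print(A,B,(A[0]+B[0])/2,np.linalg.norm(A[0]-B[0]))
v=A[0]-B[0];print("bar yaw",np.degrees(np.arctan2(v[1],v[0])))
print("lid",tri(T(484,271),S(357,383)))
for p in [(417,469),(448,436),(497,487),(465,518),(457,477)]: print(atz("top",T(*p),150).round(1))
print("ball atz147",atz("top",T(72,50),147),atz("top",T(406,115),147))
print("blue",atz("top",T(70,395),150), atz("top",T(190,420),70))
from rig import r
from scipy.spatial.transform import Rotation as R
s=r.state();m=R.from_quat(s["ee_rot"]).as_matrix();print(m.round(3))
E
```

```text
crown (array([ 413.4, -206.3,  145.5]), [array([-0. , -0.2]), array([-0.3,  0. ])])
(array([684.1,  40.7, 150.5]), [array([ 0. , -0.3]), array([-0.3,  0.1])]) (array([ 641.2, -175.5,  150.9]), [array([-0.,  0.]), array([ 0.1, -0. ])]) [662.65 -67.4  150.7 ] 220.4155393796
bar yaw 78.77673248806606
lid (array([ 556.7, -236.4,   67.9]), [array([ 0. , -0.1]), array([-0.1,  0. ])])
[ 417.3 -181.6]
[ 437.6 -200.6]
[ 407.3 -229.9]
[ 388.4 -210.3]
[ 412.9 -205.8]
ball atz147 [684.77147715  41.34438399] [ 642.51523078 -175.89314727]
blue [458.96718704  32.66944301] [450.73643401 -36.55554624]
[[ 0.925  0.38  -0.001]
 [ 0.38  -0.925  0.001]
 [-0.    -0.002 -1.   ]]
```

Call:
drive_tool(rows=[[0.0337,-0.0335,0,0,0,0,1],[0.0337,-0.0335,0,0,0,0,1],[0.0337,-0.0335,0,0,0,0,1],[0.0337,-0.0335,0,0,0,0,1],[0.0337,-0.0335,0,0,0,0,1],[0.0337,-0.0335,0,0,0,0,1],[0.0337,-0.0335,0,0,0,0,1],[0.0337,-0.0335,0,0,0,0,1],[0.0337,-0.0335,0,0,0,0,1],[0,0,0,0,0,-7.6,1],[0,0,0,0,0,-7.6,1],[0,0,0,0,0,-7.5,1]])

```text
time_s: 1.3
tcp_pos: [412.9, -206.5, 303.6]
ee_rot: [0.922, 0.386, -0.0, -0.0]
ft_force: [-1.3, -0.7, -0.9]
gripper_width: 0.998
grip_force: 0.0
```

```bash
cat >> h.py <<'E'
from scipy.spatial.transform import Rotation as R
def look(name):
    from rig import r
    s=r.state();c=r.camera("wrist")
    c["pos"]=s["tcp_pos"];c["m"]=R.from_quat(s["ee_rot"]).as_matrix();pickle.dump(c,open(f"{name}.pkl","wb"))
    cv2.imwrite(f"pics/{name}.png",c["frame"][:,:,::-1]);print(s["time_s"],s["tcp_pos"],c["m"].round(3).tolist());return c
def watz(name,uv,z):
    c=pickle.load(open(f"{name}.pkl","rb"));t=c["tool_from_camera"]
    o=c["m"]@t[:3,3]+c["pos"];k=c["m"]@t[:3,:3]@np.linalg.solve(c["K"],[*uv,1]);return (o+k*(z-o[2])/k[2])[:2].round(1)
E
python3 -c "
from h import *
look('w1')"
```

```text
1.3 [ 412.89705898 -206.47304269  303.63705329] [[0.702, 0.712, -0.001], [0.712, -0.702, 0.0], [-0.0, -0.001, -1.0]]
```

View pics/w1.png

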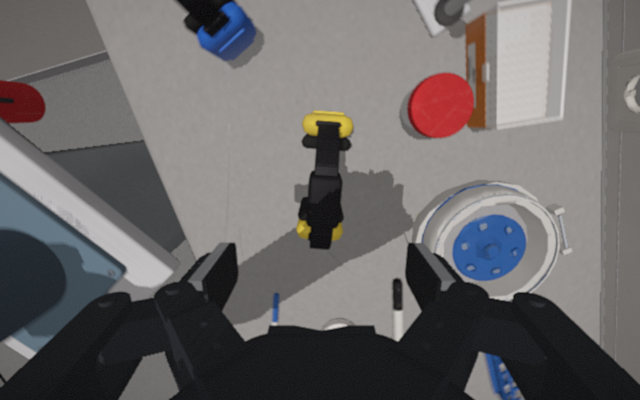

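The wrist view shows the crown at about (325,195), midway between the fingers; the far cup is at (328,122) and the near cup at (321,232). I'll check centre and yaw from an enlarged crop.

```bash
python3 -c "
from h import *
c=pickle.load(open('w1.pkl','rb'))
cv2.imwrite('pics/w1c.png',cv2.resize(c['frame'][100:260,255:395],None,fx=3.7,fy=3.7,interpolation=cv2.INTER_CUBIC)[:,:,::-1])
for uv,z in(((328,124),70),((320.5,231),60),((325,172),150),((324,200),150)): print(uv,watz('w1',uv,z))
t=c['tool_from_camera'];print(t.round(3))
"
```

```text
(328, 124) [ 461.3 -165.6]
(320.5, 231) [ 369.  -248.1]
(325, 172) [ 433.7 -188.2]
(324, 200) [ 416.8 -204.3]
[[ 1.0000e-03 -9.6300e-01 -2.7100e-01  6.9564e+01]
 [ 1.0000e+00  1.0000e-03 -1.0000e-03 -7.9900e-01]
 [ 1.0000e-03 -2.7100e-01  9.6300e-01 -6.9800e+01]
 [ 0.0000e+00  0.0000e+00  0.0000e+00  1.0000e+00]]
```

View pics/w1c.png

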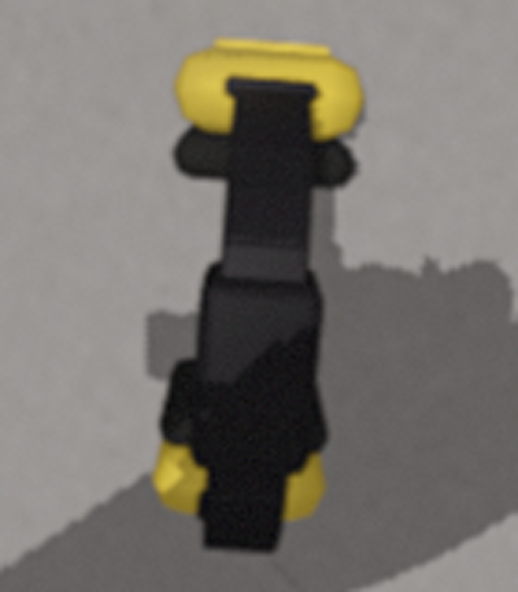

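```bash
python3 -c "
from h import *
f=lambda x,y:(255+(x-.5)/3.7,100+(y-.5)/3.7)
A=watz('w1',f(271,85),73);B=watz('w1',f(243,545),73);v=A-B;print(A,B,np.linalg.norm(v),np.degrees(np.arctan2(v[1],v[0])),(A+B)/2)
L,Q=watz('w1',f(207,285),150),watz('w1',f(322,290),150);v=L-Q;print(L,Q,(L+Q)/2,np.linalg.norm(v),np.degrees(np.arctan2(v[1],v[0]))-90)
A,B=atz('top',T(382,413),70),atz('top',T(497,549),70);v=A-B;print(A,B,(A+B)/2,np.degrees(np.arctan2(v[1],v[0])))
"
```

```text
[ 462.2 -164.7] [ 358.7 -258.7] 139.8150564138212 42.24612308110346 [ 410.45 -211.7 ]
[ 422.7 -183. ] [ 439.8 -201.3] [ 431.25 -192.15] 25.045957757690186 43.05851360908565
[ 457.60896026 -166.2578483 ] [ 369.040111   -242.06099069] [ 413.32453563 -204.1594195 ] 40.55912253269927
```

Call:
drive_tool(rows=[[0.001,0,0,0,0,3,1],[0,0,0.03,0,0,0,1],[0,0,0.03,0,0,0,1],[0,0,0.025,0,0,0,1],[0,0,0.015,0,0,0,1],[0,0,0.006,0,0,0,1],[0,0,0,0,0,0,1],[0,0,0,0,0,0,0]], force=40)

```text
time_s: 2.15
tcp_pos: [414.1, -206.6, 198.5]
ee_rot: [0.934, 0.358, 0.0, 0.0]
ft_force: [0.6, 0.0, 0.4]
gripper_width: 0.855
grip_force: 0.0
```

Call:
drive_tool(rows=[[0,0,0,0,0,0,-0.3],[0,0,0,0,0,0,-1],[0,0,0,0,0,0,-1],[0,0,0,0,0,0,-1],[0,0,0,0,0,0,-1],[0,0,0,0,0,0,-1],[0,0,0,0,0,0,-1]])

```text
time_s: 2.85
tcp_pos: [414.2, -206.7, 198.5]
ee_rot: [0.934, 0.359, 0.0, 0.001]
ft_force: [-0.2, -0.8, 5.6]
gripper_width: 0.319
grip_force: 41.3
```

Call:
drive_tool(rows=[[0,0,-0.01,0,0,0,-1],[0,0,-0.02,0,0,0,-1],[0,0,-0.035,0,0,0,-1],[0,0,-0.04,0,0,0,-1],[0,0,-0.04,0,0,0,-1],[0,0,-0.03,0,0,0,-1],[0,0,-0.015,0,0,0,-1],[0,0,0,0,0,0,-1]])

```text
time_s: 3.65
tcp_pos: [414.3, -206.4, 390.2]
ee_rot: [0.933, 0.359, 0.001, 0.001]
ft_force: [0.6, 0.5, -2.1]
gripper_width: 0.316
grip_force: 40.4
```

Call:
drive_tool(rows=[[0.015,0.0034,0,0,0,0,-1],[0.03,0.0068,0,0,0,0,-1],[0.04,0.009,0,0,0,0,-1],[0.04,0.009,0,0,0,0,-1],[0.04,0.009,0,0,0,0,-1],[0.04,0.009,0,0,0,0,-1],[0.035,0.008,0,0,0,0,-1],[0.025,0.006,0,0,0,0,-1],[0.013,0.0031,0,0,0,0,-1],[0,0,0,0,0,0,-1]])

```text
time_s: 4.65
tcp_pos: [662.9, -65.2, 385.3]
ee_rot: [0.933, 0.36, -0.001, -0.001]
ft_force: [-0.9, -0.1, -2.3]
gripper_width: 0.317
grip_force: 40.4
```

Call:
drive_tool(rows=[[0,0,0,0,0,3.3,-1],[0,0,0,0,0,7,-1],[0,0,0,0,0,7,-1],[0,0,0,0,0,7,-1],[0,0,0,0,0,7,-1],[0,0,0,0,0,7,-1],[0,0,0,0,0,7,-1],[0,0,0,0,0,5,-1],[0,0,0,0,0,3,-1],[0,0,0,0,0,0,-1],[0,0,0,0,0,0,-1]])

```text
time_s: 5.75
tcp_pos: [661.7, -67.8, 387.2]
ee_rot: [0.995, -0.098, -0.001, 0.0]
ft_force: [0.2, 0.2, -2.6]
gripper_width: 0.315
grip_force: 40.4
```

```bash
python3 - <<'E'
from h import *
from rig import r
s=r.state();print(s["time_s"],s["joint_positions"].round(2),s["tcp_pos"],R.from_quat(s["ee_rot"]).as_matrix().round(3).tolist())
a=r.camera("top")["frame"][60:210,220:420];b=r.camera("side")["frame"][50:250,270:470]
cv2.imwrite("pics/p1.png",np.vstack([cv2.resize(a,(400,300),interpolation=2),np.zeros((0,400,3),np.uint8)])[:,:,::-1])
m=np.zeros((600,800,3),np.uint8);m[:300,:400]=cv2.resize(a,(400,300),interpolation=2);m[:400,400:]=cv2.resize(b,(400,400),interpolation=2)
cv2.imwrite("pics/p1.png",m[:400,:,::-1])
look("w2")
E
```

```text
5.75 [ 0.12  0.5  -0.13  1.39  0.07  1.26 -1.78] [661.74467134 -67.75223148 387.19225991] [[0.981, -0.194, -0.002], [-0.194, -0.981, -0.0], [-0.002, 0.0, -1.0]]
5.85 [662.10466348 -67.56997555 387.51486523] [[0.981, -0.195, -0.001], [-0.195, -0.981, -0.0], [-0.001, 0.0, -1.0]]
```

View pics/p1.png

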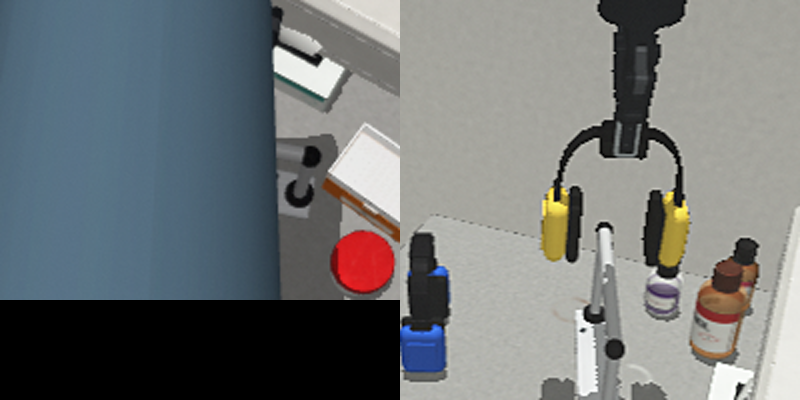

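View pics/w2.png

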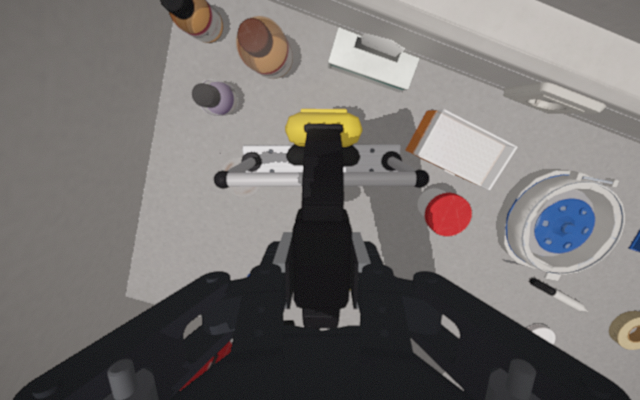

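Wrist view: the rail's balls are at (221.5,179.5) and (422,178.5). The held muffs straddle the bar squarely, with the crown between the pads. In the side inset, the cups' outer edges are at (541,225) and (689,230) and the crown spans 598–650.

```bash
python3 - <<'E'
from h import *
A,B=watz('w2',(221.5,179.5),147),watz('w2',(422,178.5),147);v=A-B;print(A,B,(A+B)/2,np.linalg.norm(v),"bar yaw",np.degrees(np.arctan2(v[1],v[0])))
c=pickle.load(open('w2.pkl','rb'));M=P("side");p=c["pos"];x=c["m"][:,0];print("tool x yaw",np.degrees(np.arctan2(x[1],x[0])))
pr=lambda X:((M@np.r_[X,1])[:2]/(M@np.r_[X,1])[2]-[270,50])*2+[400,0]
o=p-[0,0,78.5]
for dx,dz in((-75,-85),(75,-85),(-23,15),(23,15),(-35,-85),(35,-85)): print(dx,dz,pr(o+x*dx+[0,0,dz]).round(1))
E
```

```text
[685.3  43. ] [ 642.9 -177.4] [664.1 -67.2] 224.44135091377436 bar yaw 79.11061620197653
tool x yaw -11.223552773808219
-75 -85 [543.2 223.1]
75 -85 [685.9 228.9]
-23 15 [601.4 138.5]
23 15 [649.  140.1]
-35 -85 [580.9 224.6]
35 -85 [647.5 227.3]
```

Call:
drive_tool(rows=[[0.0015,0,0.01,0,0,0,-1],[0,0,0.02,0,0,0,-1],[0,0,0.025,0,0,0,-1],[0,0,0.025,0,0,0,-1],[0,0,0.025,0,0,0,-1],[0,0,0.02,0,0,0,-1],[0,0,0.01,0,0,0,-1],[0,0,0.007,0,0,0,-1],[0,0,0.004,0,0,0,-1],[0,0,0,0,0,0,-1]])

```text
time_s: 6.9
tcp_pos: [664.2, -67.6, 242.0]
ee_rot: [0.995, -0.098, 0.0, -0.0]
ft_force: [0.6, 0.6, -2.2]
gripper_width: 0.318
grip_force: 40.4
```

Call:
drive_tool(rows=[[0,0,0.001,0,0,0,-1],[0,0,0.001,0,0,0,-1],[0,0,0.001,0,0,0,-1],[0,0,0,0,0,0,-1]])

```text
time_s: 7.3
tcp_pos: [664.0, -67.6, 239.0]
ee_rot: [0.995, -0.098, 0.0, 0.0]
ft_force: [0.1, -0.1, -2.0]
gripper_width: 0.32
grip_force: 40.4
```

Call:
drive_tool(rows=[[0,0,0.001,0,0,0,-1],[0,0,0.001,0,0,0,-1],[0,0,0.001,0,0,0,-1],[0,0,0,0,0,0,-1]])

```text
time_s: 7.7
tcp_pos: [663.9, -67.5, 235.6]
ee_rot: [0.995, -0.098, -0.0, 0.0]
ft_force: [0.9, 0.7, -1.2]
gripper_width: 0.317
grip_force: 40.4
```

Call:
drive_tool(rows=[[0,0,0.001,0,0,0,-1],[0,0,0.001,0,0,0,-1],[0,0,0,0,0,0,-1]])

```text
time_s: 8.0
tcp_pos: [663.9, -67.5, 233.6]
ee_rot: [0.995, -0.098, -0.0, -0.0]
ft_force: [0.4, 0.2, -1.1]
gripper_width: 0.319
grip_force: 40.4
```

Call:
drive_tool(rows=[[0,0,0.001,0,0,0,-1],[0,0,0,0,0,0,-1]])

```text
time_s: 8.2
tcp_pos: [664.0, -67.6, 233.4]
ee_rot: [0.995, -0.098, 0.0, 0.0]
ft_force: [-2.0, -0.5, 4.3]
gripper_width: 0.323
grip_force: 40.9
```

Call:
drive_tool(rows=[[0,0,0,0,0,0,-1],[0,0,0,0,0,0,-1]], force=20)

```text
time_s: 8.4
tcp_pos: [664.0, -67.5, 233.4]
ee_rot: [0.995, -0.098, 0.0, -0.0]
ft_force: [-3.3, 0.2, 5.0]
gripper_width: 0.321
grip_force: 41.1
```

```bash
python3 - <<'E'
from h import *
from rig import r
b=r.camera("side")["frame"][90:240,290:450]
cv2.imwrite("pics/p2.png",cv2.resize(b,(640,600),interpolation=2)[:,:,::-1])
E
```

```text
(no output)
```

View pics/p2.png

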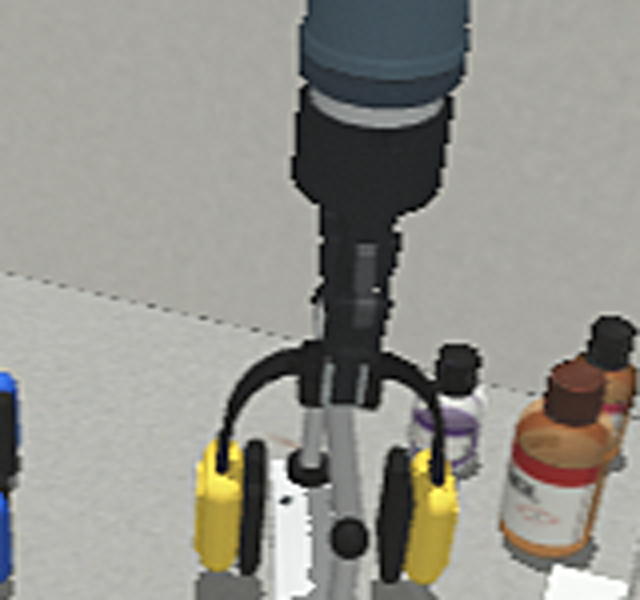

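The side crop shows the crown (x 300–383) centred on the bar at about 341, with one cup hanging either side. Releasing gently.

Call:
drive_tool(rows=[[0,0,0,0,0,0,-0.3],[0,0,0,0,0,0,-0.2],[0,0,0,0,0,0,-0.1],[0,0,0,0,0,0,0.1],[0,0,0,0,0,0,0.3],[0,0,0,0,0,0,0.5],[0,0,0,0,0,0,0.5],[0,0,0,0,0,0,0.5]])

```text
time_s: 9.25
tcp_pos: [664.0, -67.5, 232.9]
ee_rot: [0.995, -0.098, -0.0, 0.0]
ft_force: [0.8, -0.6, 0.3]
gripper_width: 0.751
grip_force: 0.0
```

Call:
drive_tool(rows=[[0,0,-0.005,0,0,0,0.5],[0,0,-0.01,0,0,0,0.5],[0,0,-0.02,0,0,0,0.5],[0,0,-0.035,0,0,0,0.5],[0,0,-0.04,0,0,0,0.5],[0,0,-0.04,0,0,0,0.5],[0,0,-0.02,0,0,0,0.5],[0,0,0,0,0,0,0.5],[0,0,0,0,0,0,0.5],[0,0,0,0,0,0,0.5],[0,0,0,0,0,0,0.5],[0,0,0,0,0,0,0.5]])

```text
time_s: 10.45
tcp_pos: [663.7, -67.6, 401.9]
ee_rot: [0.995, -0.098, -0.001, 0.0]
ft_force: [0.3, -0.5, -0.9]
gripper_width: 0.751
grip_force: 0.0
```

```bash
python3 - <<'E'
from h import *
from rig import r
f=r.camera("side")["frame"]
for i in range(14): g=r.camera("side")["frame"]
print("moved px",(np.abs(f.astype(int)-g)[150:300,290:450].max(2)>25).sum(),r.state()["time_s"])
look("w3")
w=pickle.load(open("w3.pkl","rb"))["frame"]
m=np.zeros((600,800,3),np.uint8);m[:,:400]=cv2.resize(g[100:280,280:400],(400,600),interpolation=2);m[:250,400:]=cv2.resize(w,(400,250),interpolation=3)
m[250:600,400:]=cv2.resize(w[60:340,160:480],(400,350),interpolation=2)
cv2.imwrite("pics/p3.png",m[:,:,::-1])
E
```

```text
moved px 18 11.2
11.2 [663.98959971 -67.52761272 402.89481692] [[0.981, -0.195, -0.0], [-0.195, -0.981, 0.0], [-0.0, -0.0, -1.0]]
```

View pics/p3.png

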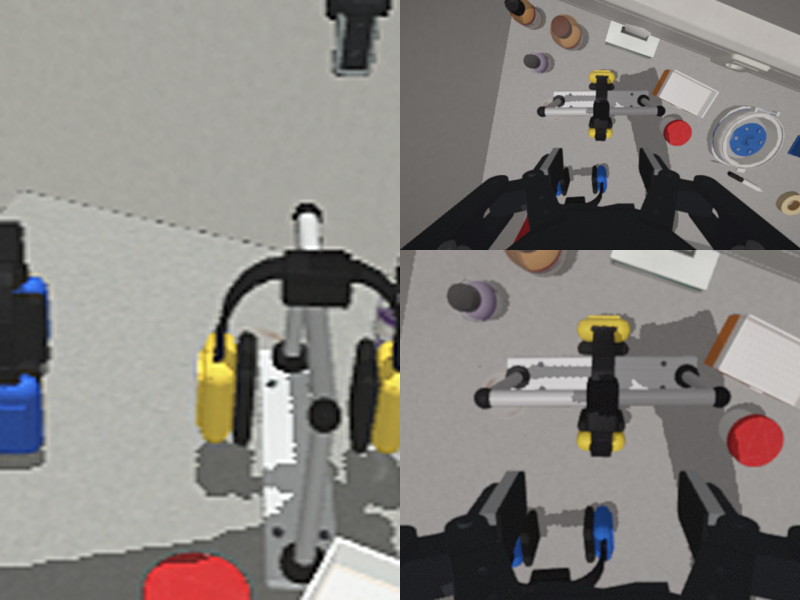

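The yellow muffs hang level on the bar: the crown is at x≈602, and the midpoint of the balls (483 and 722) is 602.5. The blue pair and the red cup are where they were. I'll let any small swing settle, confirm it's still, then hand in.

```bash
python3 - <<'E'
from h import *
from rig import r
k=[r.camera("side")["frame"][150:300,290:450].astype(int) for _ in range(50)]
d=[int((np.abs(k[i]-k[-1]).max(2)>25).sum()) for i in range(0,50,5)]
d2=[int((np.abs(k[i]-k[i+1]).max(2)>25).sum()) for i in range(44,49)]
print(d,d2,r.state()["time_s"])
if max(d[-3:])<40: print(r.hand_in())
E
```

```text
[0, 0, 0, 0, 0, 0, 0, 0, 0, 0] [0, 0, 0, 0, 0] 13.75
the job is handed in; nothing more can be done
None
```

The yellow ear defenders are hanging still and square across the middle of the rail's bar, one cup on each side. The blue pair and the red-lidded cup were left untouched, and the job was handed in at about 14 s.

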